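# Index the shaft rest one hole in under the gearbox shaft and hold its lock pin home

## Task

Bring the sliding shaft rest in under the gearbox's overhanging shaft: pull the rest's lock knob up until the pin is clear of its hole, slide the rest along the rail to the next hole towards the gearbox, and lower the pin fully home in that hole. Finish while still holding the knob and pressing it firmly down with a push of about 10 N, so that the pin stays home while the fitter sets the rest; do not let go. Keep off the gearbox and its shaft, and leave the wrench, dial gauge, bearing and steel block where they lie.

Things in the scene. Friction and masses are not known exactly. Their poses are not given: they have to be found in the camera images.
- fixture: The fixture, fixed to the bench: steel base plate (12 mm thick, 110 mm wide under the rail), a straight aluminium square tube (the rail) and a gearbox at one end. Origin on the bench surface, straight below the hole in which the lock pin starts. z is up; the rail runs along y, from its free end 152 mm out on +y to the gearbox on the -y side.
- first_hole (a point): Mouth of the hole in which the lock pin starts, 62 mm above the bench, on top of the 40 x 40 mm rail tube. The tube has round 10.5 mm holes every 40 mm; the rest's sleeve hides this one and the next. Axes as the fixture's.
- slide (a joint): Position of the shaft rest along the rail, m: 0 at the start, growing towards the gearbox (fixture's -y); the next hole that way is at 0.040, others at -0.040 and 0.080; stops at -0.060 and 0.085. The rest cannot lift or turn on the rail; about 0.8 kg, drags with 2.5 N, 1 mm of play with the pin in a hole.
- plunger (a joint): Lift of the lock knob and pin, m: 0 fully down (pin home), 0.012 top of travel. Straight up and down; a spring pushes it down, 6 N when home, 12 N at the top. The pin (8 mm, round nose) reaches 7 mm into the tube and is clear of the hole at a lift of 7 mm. Let down between holes it rides on the tube at 7 mm and drops into the next hole it passes over.
- knob: The lock knob: a black ribbed round knob, 30 mm across, gripped over 25 mm of height, its flat top 33 mm above this origin; moves with the pin and the rest. Origin at its underside on its axis, 85 mm above the bench when the pin is home; axes as the fixture's.
- knob_grip (a point): Centre of the lock knob's gripping part, on its axis, 18 mm above its underside (103 mm above the bench when the pin is home); axes as the fixture's.
- bush: Steel bush on the sleeve's top that guides the pin: 25 mm across (hexagon foot 32 mm), 18 mm high. Origin at its underside, 67 mm above the bench. With the pin home the knob's underside rests on the bush's top; spring and weight alone make about 7 N there.
- vee (a point): Bottom of the V-shaped head of the rest, 121 mm above the bench. The rest is a painted sleeve, 50 x 50 x 155 mm, its top 67 mm above the bench; the knob stands on its end away from the gearbox, the V head on a screw on the end towards it, 105 mm from the knob's axis. The head is 30 mm long along the rail, 48 mm wide, 144 mm high. Axes as the fixture's.
- gearbox: The primed gearbox casting, bolted to the fixture: 150 mm (205 at the feet) x 120 x 226 mm high over the plug; front face 245 mm from the fixture's origin towards -y. Origin and axes are the fixture's own. A round steel shaft (30 mm across, axis 145 mm above the bench) sticks out of it over the rail, towards the rest.
- shaft_end (a point): Centre of the free end of the shaft, 145 mm above the bench, 120 mm from the fixture's origin towards -y. When the rest stands in the next hole, the knob's axis is 80 mm from this end and the V lies 3 mm below the shaft. Axes as the fixture's.
- wrench: Loose open-end wrench, 190 mm long, lying beside the fixture on the robot's side; a bystander. Origin at the middle of its underside, x along it.
- dial_gauge: Loose dial gauge lying face up, 58 mm across, 17 mm high, stem 42 mm out to its -y; a bystander beyond the rail. Origin at the centre of its underside.
- bearing: Loose ball bearing, a steel ring 62 mm outside, 30 mm inside, 16 mm high, lying flat; a bystander on the robot's side. Origin at the centre of its underside.
- parallel: Loose steel parallel block, 70 x 30 x 20 mm; a bystander beyond the rail. Origin at the centre of its underside, x along it.

How it is judged (in metres and radians):
On the way, in this order (a step that is already met when the one before it is completed fails the run):
1. the pin is pulled clear of its hole while the rest still stands at the first hole (value of joint plunger above 0.0068 m and value of joint slide between -0.006 and 0.006 m), for 0.1 s.
2. the rest stands at the next hole with the pin fully home (value of joint plunger below 0.002 m and value of joint slide between 0.037 and 0.043 m), for 0.2 s.
At the end, for the whole second after the job is handed in: The rest stands in the next hole towards the gearbox (slide 40 mm, within 3 mm), the pin is home (lift under 2 mm), and the robot still holds the knob (finger contact over 2 N) and presses it down (over 11.5 N between knob and bush, of which spring and weight make 7) (all of step 2 and contact force between the fingers and knob above 2 N and contact force between knob and bush above 11.5 N); the arm keeps its last pose, push and grip.
It fails at once if the gearbox or its shaft is knocked by the robot (contact force between any of the fingers, the arm and gearbox above 3 N).
It fails at once if a bystander is disturbed (distance of any of wrench, dial_gauge, bearing, parallel from where it was at the start of the episode above 0.02 m).
It also fails if it takes over 38 s, if anything falls off the work surface, if the arm or the gripper's body presses on something with over 40 N, if the wrist force passes 120 N, or if a joint passes its speed limit or range.

## Robot

A 6-joint arm with a two-finger parallel gripper is mounted at the origin on the work surface. World frame = base frame: x ahead of the robot, y to its left, z up, the work surface at z = 0. Lengths are in mm, angles in degrees, forces in N, time in s.
With the tool pointing down it reaches from about 325 to 775 mm from the base axis. Payload 5.5 kg.
Tool frame: the origin (TCP) lies at the very end of the fingers, on their centre line; the grasp point (between the pads) lies arm.tcp_to_grasp behind it (arm.tcp_to_grasp is the distance from the TCP to the grasp point, in mm); z points along the fingers, y is the line along which they close (so a half turn about z gives the same grasp; the last joint's range is limited). The gripper opens to 88 mm and grips with 3 to 60 N. Pads are 20 mm wide; open, the fingers measure 115 mm over their backs; the gripper's body (75 mm by 178 mm) begins 61 mm behind the grasp point.
Start: joints at [-77.733, 5.22, 70.514, -0, 104.267, -3.249], TCP at [160.5, -578.149, 202.431] pointing down, gripper open.
Joint ranges: [-164.24, 164.24], [-49.07, 125.15], [9.68, 141.18], [-86.29, 266.29], [3.28, 154.24], [-151.56, 151.56]. Speed limits (degrees/s): [147.25, 147.25, 172.46, 180, 180, 180].

## Interface

Orientations are given as [roll, pitch, yaw] about the fixed x, y, z axes, in that order (R = Rz(yaw) Ry(pitch) Rx(roll)).
In Python, from plant import arm gives the robot as it stands. The module is installed in compiled form; this text tells all that it offers. Calls block until the motion is done:
- arm.goto(position, orientation): joint-space move of the TCP to a pose.
- arm.line_to(position, attitude=None, feed=150, guard=None): straight line of the TCP; attitude=None keeps the orientation; feed is the mean speed in mm/s. With guard (N) it stops when the force on the tool has changed by that much, and returns True; else False.
- arm.move_j(angles): joint-space move.
- arm.move_gripper(opening, force=None): opening from 0.0 (shut) to 1.0 (fully open); force is the grip in N (None keeps the last); returns when the fingers have stopped.
- arm.hold(seconds).
- arm.inverse_kinematics(position, orientation): joint angles nearest the present ones, or None.
- arm.grab_frame(name): name is "side" or "top" or "wrist"; returns a dict with "img" (420x560x3 uint8, red, green, blue), "fx", "fy", "cx", "cy" (pixels), "k1" (the pictures are not rectified: a ray, as slopes to the right and down, at radius r is drawn at 1 + k1 r^2 times it, then the intrinsics apply), "R" (3x3) and "t" (3): a world point X has camera coordinates R X + t. Camera axes: x right, y down, z forward; pixel columns grow to the right and rows downward; lengths in mm; the calibration is good to about 2 mm. A picture is of the moment at which its call begins. There is no depth.
A pose or a line that the arm cannot do raises arm.Unreachable and nothing moves.
- arm.hand_in(): hands the job in; it is judged then, once.
Trained networks look in the newest picture that a camera, given by its name, has taken for a name from the list of things; names that differ only in an ending like _2 or _b are one class to them, and where a whole thing is asked for, a point or a joint stands for the part that bears it (a point fixed in the world has none). Each returns a list of dicts, best first, with "p" (0 to 1); they miss things now and then, are a little off and sometimes report something else, mostly with a low value. They report only what shows in the picture. A call takes as long as a camera call.
- arm.spot_in(camera, name): "centre" ([x, y, z] in mm, in world coordinates, good to about 4 mm: the middle of the surface that is visible of it).
- arm.cut_out(camera, name): "pixels" (420x560 bool, what is visible of it).
Readings, each from a call of its own:
- arm.read_t(): time.
- arm.read_joint_pos(): joint angles.
- arm.read_joint_vel(): joint speeds.
- arm.read_joint_torque(): joint torques, N m.
- arm.read_tool_pos(): TCP position.
- arm.read_tool_rot(): TCP orientation.
- arm.read_force(): force on the tool from outside, world axes, zero at the start.
- arm.read_torque(): the same for the moment, N m.
- arm.read_grip_width(): opening from 0.0 (shut) to 1.0 (fully open).
- arm.read_grasp_force(): force on a finger pad.
Only numpy, scipy, OpenCV 4.12 (cv2) and the standard library are available. Lean on these libraries where they do the work, as an engineer would, in place of code of your own. Each camera call takes 0.05 s, during which the arm holds its last target. There are 200 camera calls.

## Working session

There is one attempt and no reset: what is moved stays moved. The work goes in short steps, each a Python script; the robot and the scene stay as the last script left them, time stands still between calls to the robot, and variables do not carry over. Pictures are saved under pics/ and viewed, at most 10 in all, crops included, and the job is handed in when it is done.

```bash
mkdir -p pics
python3 - <<'E'
from plant import arm
import cv2,numpy as np
fs=[]
for c in ["side","top"]:
    f=arm.grab_frame(c); cv2.imwrite(f"pics/{c}0.png",f["img"][...,::-1])
    print(c,f["fx"],f["cx"],f["cy"],f["k1"],np.round(f["R"],3).tolist(),np.round(f["t"],1))
    for n in ["knob","vee","bush","gearbox","shaft_end","wrench","dial_gauge","bearing","parallel","fixture","slide"]:
        try: print(n,[(np.round(d["centre"]).tolist(),round(d["p"],2)) for d in arm.spot_in(c,n)[:2]])
        except Exception as e: print(n,e)
print(arm.tcp_to_grasp,arm.read_t(),arm.read_tool_rot(),arm.read_force())
E
```

```text
side 437.3289019773737 274.1125299395791 210.01917380995036 -0.08285123465748055 [[0.968, -0.251, 0.019], [-0.172, -0.714, -0.679], [0.184, 0.654, -0.734]] [-501.5  236.   630. ]
knob [([568.0, 148.0, 112.0], 0.68)]
vee [([560.0, 134.0, 75.0], 0.95)]
bush [([570.0, 147.0, 76.0], 0.54)]
gearbox [([483.0, -172.0, 212.0], 0.67), ([572.0, 144.0, 114.0], 0.35)]
shaft_end [([482.0, -169.0, 212.0], 0.82)]
wrench []
dial_gauge [([685.0, 114.0, 14.0], 0.75), ([745.0, 221.0, 18.0], 0.6)]
bearing [([486.0, 346.0, 11.0], 0.69)]
parallel [([743.0, 222.0, 18.0], 0.86)]
fixture [([498.0, -154.0, 210.0], 0.69)]
slide [([561.0, 136.0, 71.0], 0.87)]
top 434.26237234948553 269.77606858269945 204.97007167954874 -0.05392124796144038 [[0.021, -1.0, 0.009], [-0.982, -0.023, -0.185], [0.185, -0.005, -0.983]] [103.1 541.  862.9]
knob [([565.0, 157.0, 113.0], 0.48), ([571.0, 158.0, 115.0], 0.45)]
vee [([554.0, 108.0, 66.0], 0.88)]
bush [([688.0, 118.0, 18.0], 0.5), ([559.0, 154.0, 73.0], 0.41)]
gearbox [([480.0, -112.0, 205.0], 0.72), ([580.0, 208.0, 62.0], 0.35)]
shaft_end [([482.0, -116.0, 213.0], 0.72), ([514.0, -64.0, 113.0], 0.68)]
wrench [([431.0, 149.0, 4.0], 0.96)]
dial_gauge [([690.0, 115.0, 19.0], 0.82)]
bearing [([492.0, 352.0, 12.0], 0.68)]
parallel []
fixture [([513.0, -64.0, 112.0], 0.97), ([691.0, 116.0, 19.0], 0.49)]
slide [([554.0, 102.0, 72.0], 0.9)]
18.700000000000003 1.2 [-1.79998652e+02 -2.34117422e-03  1.55156917e+01] [ 0.97213058 -0.44596253 -0.44970449]
```

View pics/side0.png

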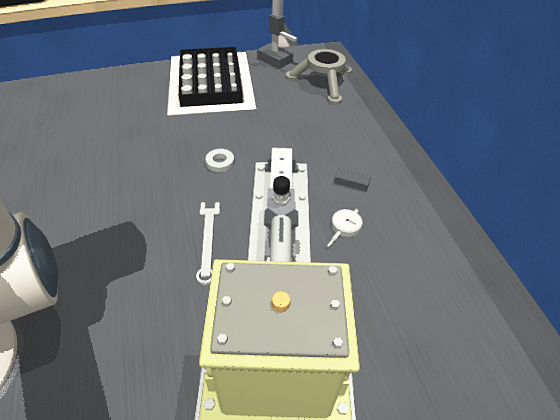

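View pics/top0.png

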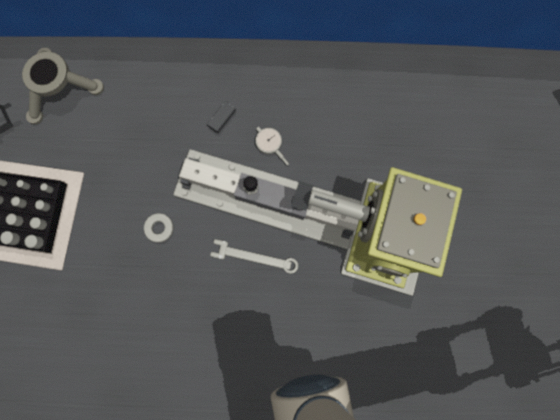

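```bash
cat > h.py <<'E'
import numpy as np, cv2
from plant import arm
def ray(f,p):
    u=(np.array(p,float)-[f["cx"],f["cy"]])/[f["fx"],f["fy"]]
    s=u.copy()
    for _ in range(20): s=u/(1+f["k1"]*(s@s))
    R=np.array(f["R"]);return -R.T@np.array(f["t"]), R.T@np.array([s[0],s[1],1])
def atz(f,p,z):
    c,d=ray(f,p); return c+d*(z-c[2])/d[2]
def proj(f,X):
    c=np.array(f["R"])@np.array(X,float)+f["t"]; s=c[:2]/c[2]
    s=s*(1+f["k1"]*(s@s)); return s*[f["fx"],f["fy"]]+[f["cx"],f["cy"]]
E
python3 - <<'E'
from h import *
f=arm.grab_frame("top")
for c in ["top","side"]:
    g=arm.grab_frame(c)
    for d in arm.cut_out(c,"knob")[:2]:
        m=d["pixels"];ys,xs=np.nonzero(m); q=(xs.mean(),ys.mean())
        print(c,d["p"],m.sum(),np.round(q),xs.min(),xs.max(),ys.min(),ys.max(),atz(g,q,112))
a=atz(f,(177,195),12);b=atz(f,(325,237),12);print(a,b,np.degrees(np.arctan2(*(a-b)[:2])))
print(atz(f,(250,182),118))
k=atz(f,(250,182),118)
for y in (75,-105): print(y,arm.inverse_kinematics([k[0],k[1],84],[180,0,y]))
E
```

```text
top 0.56 165 [250. 183.] 243 256 175 190 [570.76560796 156.33114987 112.        ]
top 0.46 528 [159. 227.] 144 173 213 241 [478.56859298 329.80159547 112.        ]
side 0.56 300 [282. 186.] 273 290 176 196 [567.03256813 145.78930616 112.        ]
[563.26974258 319.68322513  12.        ] [477.86818299  -6.1300389   12.        ] 14.687832247674352
[570.65709262 155.33801738 118.        ]
75 [ 1.19318063e+01  4.40287189e+00  8.33734109e+01 -2.54444375e-14
  9.22237172e+01  2.69318063e+01]
-105 None
```

Run:
```python
from h import *
arm.line_to([160.5,-578.1,360],feed=300)
arm.goto([569,153,350],[180,0,75.3])
print(arm.read_tool_pos(),arm.read_t())
arm.line_to([569,153,220],feed=200)
f=arm.grab_frame("wrist");cv2.imwrite("pics/w1.png",f["img"][...,::-1])
for n in ("knob","vee"):
  for d in arm.spot_in("wrist",n)[:2]: print(n,d)
for d in arm.cut_out("wrist","knob")[:2]:
    m=d["pixels"];ys,xs=np.nonzero(m); q=(xs.mean(),ys.mean())
    print(d["p"],m.sum(),np.round(q),xs.min(),xs.max(),ys.min(),ys.max(),atz(f,q,118),atz(f,q,108))
print("cam",ray(f,(280,210)),proj(f,[569,153,118]),arm.read_joint_pos(),arm.read_t(),arm.read_force())
```

```text
[569.22396012 152.22636839 349.96925629] 5.0667
knob {'centre': [571.8, 155.7, 113.7], 'p': 0.57}
knob {'centre': [567.8, 159.6, 116.5], 'p': 0.47}
vee {'centre': [554.8, 101.0, 64.0], 'p': 0.62}
0.59 972 [278. 201.] 261 295 184 219 [571.75769024 158.83166229 118.        ] [571.16654708 156.50446636 108.        ]
cam (array([588.62441049, 225.23209613, 403.32378   ]), array([-0.05861769, -0.25102148, -0.96631932])) [276.7744936  208.58811928] [ 1.17378650e+01  3.75190803e+00  7.00848969e+01 -2.06970635e-04
  1.05995044e+02  2.64433741e+01] 6.0667 [-0.55870708  0.32189252  0.10223007]
```

View pics/w1.png

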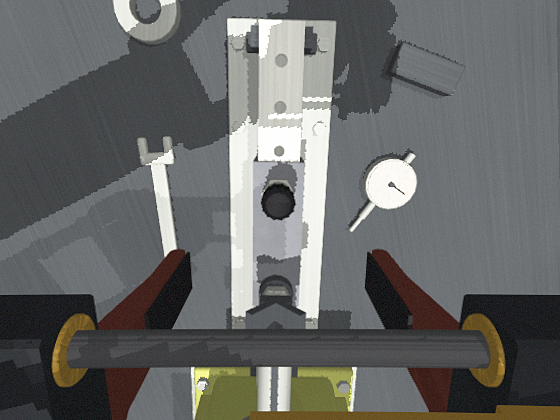

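Run:
```python
from h import *
f=arm.grab_frame("wrist")
P=[atz(f,p,62)[:2] for p in [(279,151),(280,107),(281,60)]]
for p in P: print(p)
d=P[2]-P[0];print(np.linalg.norm(d),"yaw off",np.degrees(np.arctan2(d[0],d[1])),"origin",np.mean(P,0)-80*d/np.linalg.norm(d))
for q in [(278,200),(278,202)]: print(atz(f,q,118)[:2])
```

```text
[582.2359057  193.91211639]
[593.39690429 232.72072954]
[604.4104979  271.23633639]
80.44095684161022 yaw off 16.00152608341187 origin [571.29473257 155.72271246]
[572.17290618 160.09000155]
[571.733549   158.42357794]
```

Run:
```python
from h import *
k=[571.4,157]
arm.line_to([*k,130],attitude=[180,0,74.3],feed=120)
print(arm.line_to([*k,86],feed=60,guard=8),arm.read_tool_pos(),arm.read_force())
f=arm.grab_frame("wrist");cv2.imwrite("pics/w2.png",f["img"][...,::-1])
F0=arm.read_force()
arm.move_gripper(0.0,45)
print(arm.read_grip_width()*88,arm.read_grasp_force(),F0,arm.read_force(),arm.read_torque(),arm.read_tool_pos(),arm.read_t())
```

```text
False [571.60407244 157.06153832  86.41544774] [0.09635629 0.8654815  0.27526645]
28.903847451934244 45.00043272972107 [0.02079597 0.02326802 0.3914942 ] [-3.96300166  1.28374289  1.42331602] [ 0.07231311  0.68048717 -0.00304434] [570.73575806 157.20371955  85.95845332] 8.9
```

View pics/w2.png

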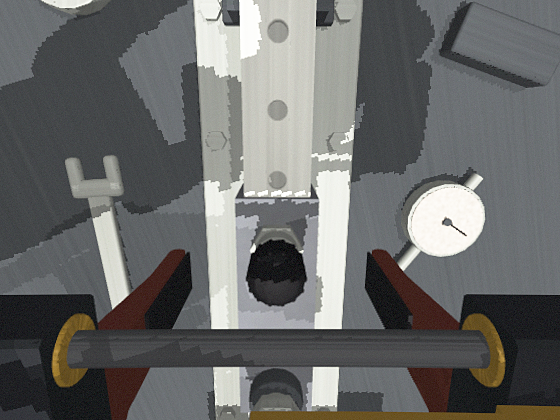

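Run:
```python
from h import *
f=arm.grab_frame("wrist");cv2.imwrite("pics/w3.png",f["img"][...,::-1])
P=[atz(f,p,62)[:2] for p in [(277,180),(277.5,110),(278,31)]]
for p in P: print(p)
d=P[2]-P[0];print(np.linalg.norm(d),"yaw",np.degrees(np.arctan2(d[0],d[1])),"origin",np.mean(P,0)-80*d/np.linalg.norm(d))
print([atz(f,q,118)[:2] for q in [(276,270)]], proj(f,[571.4,157,118]))
```

```text
[580.95353463 194.24967493]
[592.02967269 232.36512248]
[603.06860329 270.46693277]
79.36086349510835 yaw 16.18052407060022 origin [569.72409679 155.52949956]
[array([571.94387352, 163.21621243])] [278.49934204 282.02957016]
```

View pics/w3.png

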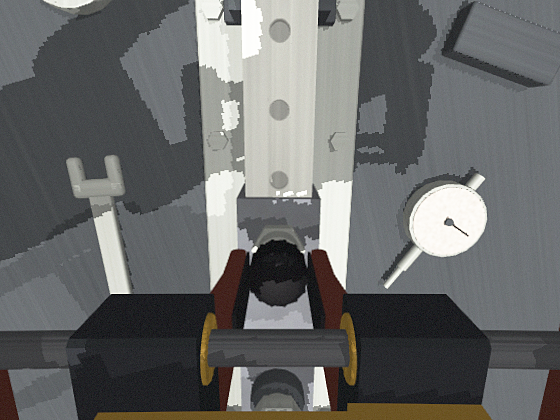

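Run:
```python
from h import *
p=arm.read_tool_pos(); z0=p[2]
for dz in (5,10):
    arm.line_to([p[0],p[1],z0+dz],feed=25)
    print(dz,arm.read_tool_pos(),arm.read_force(),arm.read_grip_width()*88)
arm.hold(0.3)
f=arm.grab_frame("wrist");cv2.imwrite("pics/w4.png",f["img"][...,::-1])
print(arm.read_tool_pos(),arm.read_force(),arm.read_t())
```

```text
5 [570.5451102  157.15453144  89.63381609] [ 1.30508544  1.59246772 -8.30243255] 28.82166918979533
10 [570.52542464 157.13650748  95.41261478] [  1.31153143   2.03620992 -12.24214646] 28.63546055678149
[570.53604185 157.12717483  95.68902944] [  0.51979837   0.90427517 -11.39321705] 10.0
```

View pics/w4.png

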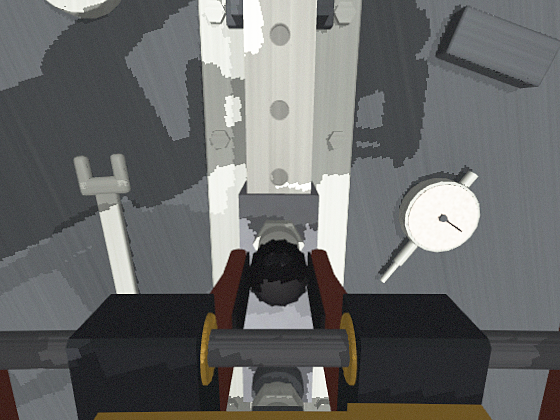

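Run:
```python
from h import *
p=np.array(arm.read_tool_pos()); a=np.radians(16.0); d=np.array([-np.sin(a),-np.cos(a),0])
for s in (4,20,40):
    q=p+d*s; q[2]=96
    g=arm.line_to(q,feed=40,guard=25)
    print(s,g,arm.read_tool_pos(),arm.read_force(),arm.read_grip_width()*88)
arm.hold(0.2)
print(arm.read_tool_pos(),arm.read_force(),arm.read_t())
f=arm.grab_frame("wrist");cv2.imwrite("pics/w5.png",f["img"][...,::-1])
```

```text
4 False [569.30835958 152.82666713  95.95881463] [  0.8956603    1.15464948 -11.90595318] 28.719980462106143
20 False [564.70579751 136.8139142   95.87562991] [  0.51663687  -2.12973903 -12.19103843] 28.879817084990467
40 False [559.24306932 117.83760257  95.90450108] [ -0.4108679   -0.87542995 -11.00710698] 28.744478819568968
[559.31331106 118.07040947  95.815306  ] [ -0.40820761  -2.58080329 -11.66692086] 11.65
```

View pics/w5.png

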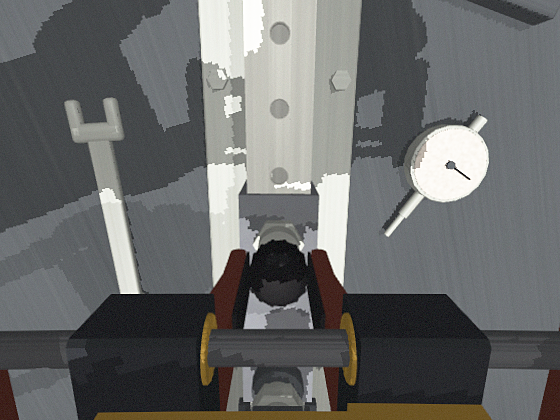

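Run:
```python
from h import *
arm.line_to([559.5,118.7,96],feed=10)
for z in (91,88,86):
    g=arm.line_to([559.5,118.7,z],feed=15,guard=14)
    arm.hold(0.2)
    print(z,g,arm.read_tool_pos(),arm.read_force(),arm.read_grip_width()*88,arm.read_t())
```

```text
91 False [559.54428759 118.77655069  91.18466089] [-1.82922527 -1.28019347 -9.23105459] 28.872820826064352 12.6333
88 False [559.5457127  118.76668251  88.15300845] [-0.91694935 -1.82643694 -7.61683995] 28.899340845680975 13.1833
86 False [559.5492714  118.76574203  86.09138907] [-1.63474846 -1.02481847 -7.44481289] 28.531694049762073 13.6667
```

Run:
```python
from h import *
z=86
fz=lambda: np.mean([(arm.hold(0.04),arm.read_force()[2])[1] for _ in range(8)])
while z>82:
    z-=0.25; arm.line_to([559.5,118.7,z],feed=10)
    v=fz(); print(z,arm.read_tool_pos()[2],round(v,2))
    if v>9.2: break
arm.hold(0.5)
print(arm.read_tool_pos(),arm.read_force(),fz(),arm.read_grasp_force(),arm.read_t())
f=arm.grab_frame("wrist");cv2.imwrite("pics/w6.png",f["img"][...,::-1])
f=arm.grab_frame("top");cv2.imwrite("pics/t6.png",f["img"][...,::-1])
```

```text
85.75 86.00179493533919 -4.63
85.5 85.95520769993226 -0.56
85.25 85.92945371604252 3.41
85.0 85.89991147926433 4.72
84.75 85.89850099634621 5.36
84.5 85.89711743739917 6.27
84.25 85.83891159345869 7.06
84.0 85.84259240401339 8.1
83.75 85.82145148672657 9.02
83.5 85.86423624886777 9.79
[559.83704722 119.1968905   85.84355405] [-7.16210116 -0.40648542  9.80054668] 9.612018161816936 45.01014590263367 20.3333
```

View pics/w6.png

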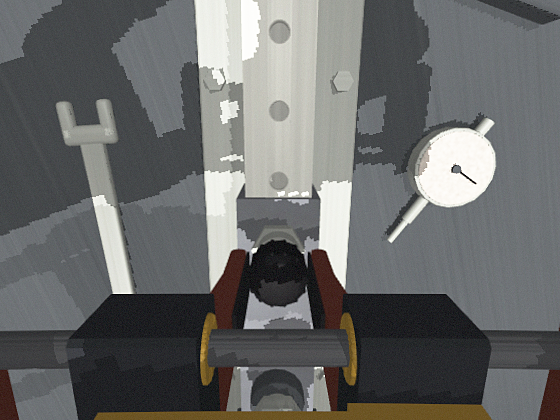

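Run:
```python
from h import *
print(arm.read_force(),arm.read_grasp_force()); print(arm.hand_in())
```

```text
[-7.21364199 -0.94021932  9.54566467] 45.010194182395935
the job is handed in; nothing more can be done
None
```

I handed the job in with the rest moved one hole towards the gearbox (about 39.5 mm by arm travel), the pin home and the knob held at 45 N and pressed down at about 9.6 N; the hand-in returned no verdict.

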